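# Refit the dishwasher's strainer basket in its filter tray

## Task

The rinsed dishwasher filter is to go back together: lift the wide strainer basket up and off its hook on the drip stand, lower it upright into the round opening of the steel filter tray with its two lugs through the two notches until its flange sits flat on the tray, turn it clockwise (seen from above) as far as it goes to lock it, then let go and fold its handle down flat to one side. Handle it gently, without dropping or forcing it, and leave the slim strainer hanging and the glass and the bowl where they are.

Things in the scene. Friction and masses are not known exactly. Their poses are not given: they have to be found in the camera images.
- strainer: wide strainer: dark wire cup 64 mm across, 46 mm deep, under a grey flange ring 88 mm across, 5 mm thick. Origin: centre of the cup's underside, z up. Two lugs on its +x and -x sides: 12 mm wide, out to 41 mm from the axis, 34.5 to 39.5 mm above the origin. Bail pivots on its +y and -y sides, 55 mm above the origin. Same after half a turn. 0.4 kg
- bail (a joint): angle of the strainer's folding wire bail about the strainer's y axis: 0 upright, positive towards the strainer's +x side, stops at +1.5 and -1.5 (lying flat). A little stiff: it stays upright when let go
- bail_grip (a point): centre of the grey grip atop the strainer's bail: a bar 10 mm thick (across the bail), 50 mm long (along the strainer's y), 26 mm tall, its underside 42 mm and top 68 mm from the pivots; upright, this point is 110 mm above the strainer's origin. Wires 5.6 mm thick run from its ends down to the pivots, 79 mm apart
- filter_tray: fixed steel filter tray, an upside-down folded box 190 mm along its x, 230 mm along its y and 54 mm tall with drain slots in the top, standing on a grid of rods across the sink. Origin: centre of its underside, z up. The top plate is 4 mm thick
- well (a point): centre of the tray's round opening (70 mm across), at its top face, axes as the tray's. Two notches on its +x and -x sides, 20 mm wide, out to 44 mm. Lugs pass with the strainer's x along the tray's, either way round; seated, the strainer's origin is 46 mm below this point. It then turns clockwise only, up to a stop at 60 degrees, where it is locked
- drip_stand: fixed steel stand: round base 120 mm across, post with a knob up to 160 mm, cross bar along its y at 147 mm, and two hooks that point to its -x (towards the robot), 150 mm apart. Origin: centre of the base's underside
- hook_left (a point): where a thing hangs on the stand's +y hook: top of the level peg (7 mm thick), 72 mm in front of the cross bar. The peg ends 28 mm farther out in an upturned tip whose top is 10 mm above the peg's top
- hook_right (a point): the same on the stand's -y hook
- slim_strainer: narrow, deep strainer 42 mm across (flange 54 mm) and 66 mm deep with a fixed wire handle, hanging on the other hook; to be left alone. Origin: centre of the underside, its handle's top 126 mm above it
- glass_tumbler: clear tumbler 72 mm across, 100 mm tall, standing on the grid beyond the tray; origin: centre of the underside
- white_bowl: white bowl 150 mm across, 69 mm tall, on the bench at the right; origin: centre of the underside
There are look-alikes about, which are no part of the job. What is shaped like the strainer but green is not meant.

How it is judged:
On the way, in this order (a step that is already met when the one before it is completed fails the run):
1. the strainer is carried clear of the stand (contact force between strainer and drip_stand below 0.05 N and distance of bail_grip from where it was at the start of the episode above 0.06 m and height (world z) of bail_grip above 0.14 m), for 0.1 s.
2. the strainer sits in the tray's opening, lugs through the notches, flange flat on the tray (horizontal distance between strainer and well below 0.006 m and z of strainer in the frame of well below -0.0435 m and angle between strainer's own z axis and vertical below 0.08 rad), for 0.1 s.
3. the strainer is turned clockwise until its lugs are locked under the tray's plate (horizontal distance between strainer and well below 0.006 m and z of strainer in the frame of well below -0.0425 m and angle between the x axis of strainer and the x axis of filter_tray, either way round above 0.75 rad), for 0.1 s.
At the end, for the whole second after the job is handed in: The wide strainer rests in the opening: centred within 6 mm, flange down within 2.5 mm, level within 0.08 rad, turned at least 0.75 rad from the notches, bail folded over 1.25 rad to either side; slim strainer, glass and bowl within 30 mm of where they were (all of step 2 and angle between the x axis of strainer and the x axis of filter_tray, either way round above 0.75 rad and (value of joint bail above 1.25 rad or value of joint bail below -1.25 rad) and linear speed of strainer below 0.02 m/s and distance of each of slim_strainer, glass_tumbler, white_bowl from where it was at the start of the episode below 0.03 m); the robot touches nothing.
It fails at once if the strainer or its handle is dropped on, rammed into or pressed on the tray with more than 35 N (contact force between strainer and filter_tray above 35 N).
It fails at once if the slim strainer is knocked off its hook or carried away (distance of slim_strainer from where it was at the start of the episode above 0.05 m).
It fails at once if the glass is knocked or moved (distance of glass_tumbler from where it was at the start of the episode above 0.03 m).
It fails at once if the bowl is knocked or moved (distance of white_bowl from where it was at the start of the episode above 0.03 m).
It also fails if it takes over 58 s, if anything falls off the work surface, if the arm or the gripper's body presses on something with over 40 N, if the wrist force passes 120 N, or if a joint passes its speed limit or range.

## Robot

A 6-joint arm with a two-finger parallel gripper is mounted at the origin on a cart in front of the work surface, level with it; the furniture and walls round the work are solid. World frame = base frame: x ahead of the robot, y to its left, z up, the work surface at z = 0. Lengths are in m, angles in rad, forces in N, time in s.
With the tool pointing down it reaches from about 0.325 to 0.85 m from the base axis. Payload 15.5 kg.
Tool frame: the origin (TCP) lies midway between the tips of the shut fingers; the grasp point (between the pads) lies 19 mm behind it (hold_point_z is the distance from the TCP to the grasp point, in m); z points along the fingers, y is the line along which they close (so a half turn about z gives the same grasp; the last joint's range is limited). The gripper opens to 91 mm and grips with 3 to 60 N. Pads are 32 mm wide; open, the fingers measure 118 mm over their backs; the gripper's body (76 mm by 178 mm) begins 60 mm behind the grasp point.
Start: joints at [-1.391, 0.494, 1.345, -0, 1.302, -0.096], TCP at [0.17, -0.602, 0.214] pointing down, gripper open.
Joint ranges: [-2.91, 2.91], [-0.82, 2.16], [0.22, 2.67], [-1.22, 4.37], [0.12, 2.79], [-3.08, 3.08]. Speed limits (rad/s): [1.89, 1.89, 2.57, 3.01, 3.01, 3.01].

## Interface

Orientations are given as [roll, pitch, yaw] about the fixed x, y, z axes, in that order (R = Rz(yaw) Ry(pitch) Rx(roll)).
In Python, from station import get_state, grab_frame, close_job, find_in, cut_out, tip_of, hold_point_z gives the robot as it stands.
- The arm moves only by the tool servo_tool, never from a script. Its argument "deltas" is a list of rows, each a list of 3 entries, a list of its own where there are three numbers: the shift along the tool's x, y, z in mm, then the turn about the tool's z in rad, then the opening, from 0 (shut) to 1 (fully open). In form: [[[x, y, z], twist, jaw], ...]. A call has 1 to 5 rows; each row shifts and turns the commanded pose from where the row before left it, along the tool's axes as they then stand; what a row does not reach is not made up. A row lasts 1/12 s, in which the tool goes at most 41.7 mm and 7.16 degrees, less where a joint would pass 70% of its speed; a pose out of reach is approached as far as the arm can. A call is refused whole if a number of a shift passes 41.7 or a number of a turn 0.125, either way. A call with a gripper value outside its range is refused whole. The fingers move at their own pace and stop on an object; the grip force is fixed at half the most. Time passes only in rows, so rows that do not move let the fingers close. It gives the time, the measured TCP pose, the force, the opening and the grip force at its end, in the units of the state.
- get_state(): the state, without advancing time (a new reading comes with each control period).
- grab_frame(name): name is "scene" or "top" or "wrist"; returns a dict with "img" (384x512x3 uint8, red, green, blue), "range_z" (384x512 float32, m along the optical axis (not along the pixel's ray), 0 where there is no reading), "camera_matrix" (3x3 intrinsics, pixels), "R" (3x3) and "t" (3): a world point X has camera coordinates R X + t; the wrist camera has in their place "hand_eye" (4x4, takes a point from camera to tool coordinates, whose origin is the TCP and whose axes are the flange's). Camera axes: x right, y down, z forward; pixel columns grow to the right and rows downward; lengths in m; the calibration is good to about 2 mm. A picture is of the moment at which its call begins: read the wrist's pose just before it.
- close_job(): hands the job in; it is judged then, once.
Trained networks look in the newest picture that a camera, given by its name, has taken for a name from the list of things; names that differ only in an ending like _2 or _b are one class to them, and where a whole thing is asked for, a point or a joint stands for the part that bears it (a point fixed in the world has none). Each returns a list of dicts, best first, with "conf" (0 to 1); they miss things now and then, are a little off and sometimes report something else, mostly with a low value. They report only what shows in the picture. A call takes as long as a camera call. They do not tell look-alikes from the thing itself.
- find_in(camera, target): "position" ([column, row] in pixels, amid what is visible of it).
- cut_out(camera, target): "mask" (384x512 bool, what is visible of it) and "position" ([column, row] in pixels, amid what is visible of it).
- tip_of(camera, target): "position" ([column, row] in pixels: a listed point, or the origin of a listed thing).
The state is a dict: "clock": time; "joint_positions": joint angles; "qd": joint speeds; "effort": joint torques, N m; "eef_pos": TCP position; "tcp_rot": TCP orientation; "force": force on the tool from outside, world axes, zero at the start; "torque": the same for the moment, N m; "grip_width": finger opening in m; "gripper_force": force on a finger pad.
Only numpy, scipy, OpenCV 4.12 (cv2) and the standard library are available. Lean on these libraries where they do the work, as an engineer would, in place of code of your own. Each camera call takes 0.05 s, during which the arm holds its last target. There are 200 camera calls.

## Working session

There is one attempt and no reset: what is moved stays moved. The work goes in short steps, Python scripts to look and compute and a tool call to move; the robot and the scene stay as the last step left them, time stands still between calls to the robot, and variables do not carry over. Pictures are saved under pics/ and viewed, at most 10 in all, crops included, and the job is handed in when it is done.

Besides the shell and the picture viewer there is one more tool, called after "Request:" as name([rows], argument=value, ...), one row to a line, values as JSON. servo_tool: Moves the arm, as the interface text tells. Its arguments: {"type":"object","properties":{"deltas":{"type":"array","items":{"type":"array"}}},"required":["deltas"]}

```bash
mkdir -p pics; cat > h.py <<'E'
import numpy as np, cv2
from station import *
from scipy.spatial.transform import Rotation as Ro
def tcp():
    s=get_state(); return Ro.from_euler('xyz',s['tcp_rot']).as_matrix(), np.array(s['eef_pos'])
def grab(n):
    Rt,p=tcp(); f=grab_frame(n)
    if n=='wrist':
        H=np.array(f['hand_eye']); Rc=Rt@H[:3,:3]; c=Rt@H[:3,3]+p
        f['Rw']=Rc; f['c']=c
    else:
        R=np.array(f['R']); f['Rw']=R.T; f['c']=-R.T@np.array(f['t'])
    return f
def ray(f,px):
    K=np.array(f['camera_matrix']); d=np.linalg.inv(K)@[px[0],px[1],1]; return f['Rw']@d
def pt(f,px,z=None):
    u,v=int(round(px[0])),int(round(px[1]))
    if z is None:
        z=f['range_z'][v,u]
    return f['c']+ray(f,px)*z
def atz(f,px,h):
    d=ray(f,px); return f['c']+d*(h-f['c'][2])/d[2]
def cloud(f):
    K=np.array(f['camera_matrix']);v,u=np.mgrid[:384,:512]
    z=f['range_z']; P=np.stack([(u-K[0,2])/K[0,0]*z,(v-K[1,2])/K[1,1]*z,z],-1)
    return P@f['Rw'].T+f['c']
def tri(f,a,g,b):
    A=[];B=[]
    M=np.zeros((3,3));w=np.zeros(3)
    for F,p in((f,a),(g,b)):
        d=ray(F,p);d/=np.linalg.norm(d);Q=np.eye(3)-np.outer(d,d);M+=Q;w+=Q@F['c']
    X=np.linalg.solve(M,w)
    return X
def save(f,n): cv2.imwrite('pics/'+n,f['img'][:,:,::-1])
E
cat > a.py <<'E'
from h import *
np.set_printoptions(precision=4,suppress=True)
print(get_state(),hold_point_z)
fs={}
for n in('scene','top'):
    f=fs[n]=grab(n); save(f,n+'0.png'); print(n,f['c'],f['camera_matrix'][0][0])
    for t in['strainer','bail_grip','well','filter_tray','hook_left','hook_right','slim_strainer','glass_tumbler','white_bowl','drip_stand']:
        for fn in (tip_of,find_in):
            try: r=fn(n,t)
            except Exception as e: print(t,fn.__name__,str(e)[:50]); continue
            print(n,t,fn.__name__,[(np.round(d['position']).astype(int).tolist(),round(d['conf'],2),np.round(pt(f,d['position']),3).tolist()) for d in r[:4]])
cv2.imwrite('pics/both0.png',cv2.resize(np.hstack([fs['scene']['img'],fs['top']['img']])[:,:,::-1],(800,300)))
E
python3 a.py
```

```text
{'clock': 0.0, 'joint_positions': array([-1.3915,  0.4942,  1.3461, -0.    ,  1.3025, -0.0955]), 'qd': array([-0.0011,  0.0008,  0.0015, -0.0005,  0.001 , -0.0006]), 'effort': array([  0.002 , -87.8814, -38.1856,   0.071 ,   0.0533,  -0.    ]), 'eef_pos': array([ 0.1695, -0.6012,  0.2133]), 'tcp_rot': array([-3.1404, -0.0001,  0.2748]), 'force': array([ 0.4954,  0.4812, -0.1302]), 'torque': array([0.058 , 0.0363, 0.0004]), 'gripper_force': 0.0, 'grip_width': 0.09128353625812438} 0.0188
scene [-0.4346  0.6233  0.9941] 453.33009808637286
scene strainer call [([227, 257], 0.76, [0.433, 0.235, 0.08]), ([183, 259], 0.65, [0.418, 0.367, 0.153])]
scene strainer call [([226, 247], 0.89, [0.49, 0.209, 0.063]), ([146, 246], 0.83, [0.614, 0.416, 0.065])]
scene bail_grip call [([224, 228], 0.55, [0.451, 0.228, 0.175]), ([141, 226], 0.47, [0.635, 0.413, 0.128])]
scene bail_grip call [([223, 229], 0.55, [0.453, 0.232, 0.17]), ([199, 258], 0.31, [0.538, 0.28, 0.011])]
scene well call [([307, 219], 0.73, [0.231, 0.111, 0.311])]
scene well call [([286, 223], 0.97, [0.493, -0.005, 0.062])]
scene filte
[... 2160 characters left out ...]
([168, 218], 0.64, [0.514, 0.306, 0.021])]
top slim_strainer call [([145, 240], 0.73, [0.436, 0.376, 0.043])]
top slim_strainer call [([144, 238], 0.76, [0.438, 0.344, 0.172])]
top glass_tumbler call [([260, 152], 0.67, [0.758, -0.013, 0.017])]
top glass_tumbler call [([260, 148], 0.94, [0.773, -0.011, 0.012])]
top white_bowl call [([371, 234], 0.64, [0.472, -0.411, 0.007])]
top white_bowl call [([374, 232], 0.74, [0.476, -0.422, 0.009]), ([165, 215], 0.37, [0.516, 0.295, 0.114])]
top drip_stand call [([168, 217], 0.59, [0.515, 0.298, 0.061]), ([261, 154], 0.41, [0.75, -0.017, 0.019]), ([273, 228], 0.26, [0.499, -0.073, -0.204])]
top drip_stand call [([165, 215], 0.8, [0.517, 0.295, 0.114])]
```

View pics/scene0.png

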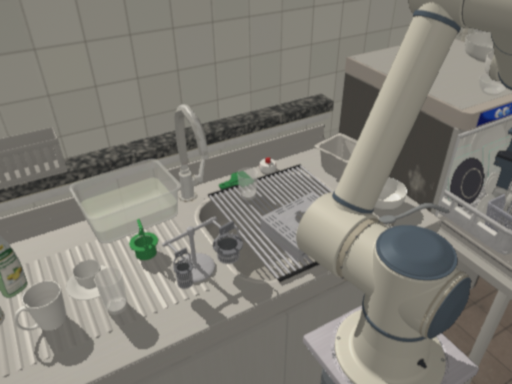

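View pics/top0.png

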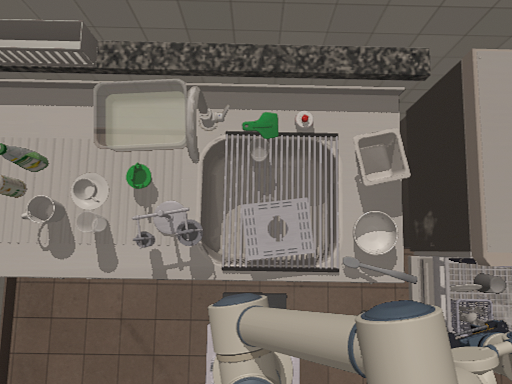

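The scene picture shows the stand at (195,235), with the wide grey strainer on its near hook at (227,247), the slim one at (183,272) and the green look-alike at (145,243). In the top view the tray is centred near (278,228) and the wide strainer is at (189,231). Next I'll refine these from the depth data.

```bash
cat > b.py <<'E'
from h import *
np.set_printoptions(precision=4,suppress=True)
f=grab('top'); P=cloud(f)
# tray: plate region
u0,u1,v0,v1=236,322,192,264
Q=P[v0:v1,u0:u1]; I=f['img'][v0:v1,u0:u1].astype(int)
z=Q[...,2]; h,e=np.histogram(z[(z>-.05)&(z<.12)],bins=34); print([(round(a,3),b) for a,b in zip(e,h) if b>20])
r=cut_out('top','filter_tray')
for d in r[:2]:
    m=d['mask']&(P[...,2]>.03)&(P[...,2]<.1); q=P[m]; zz=np.median(q[:,2]); print(d['conf'],m.sum(),zz)
    w=q[abs(q[:,2]-zz)<.008][:,:2].astype(np.float32)
    print(cv2.minAreaRect(w*1000), w.min(0),w.max(0))
g=f['img']; big=cv2.resize(g[185:270,120:330],None,fx=3.8,fy=3.8,interpolation=cv2.INTER_CUBIC)
cv2.imwrite('pics/topcrop.png',big[:,:,::-1])
s=grab('scene'); S=cloud(s)
for n,F,C in(('top',f,P),('scene',s,S)):
  for t in('bail_grip','strainer'):
    for d in cut_out(n,t)[:3]:
        q=C[d['mask']]; q=q[(q[:,2]>.02)&(q[:,2]<.25)]
        if len(q)<3: continue
        o=q[:,2]>np.percentile(q[:,2],85)
        print(n,t,round(d['conf'],2),d['position'],len(q),q.min(0),q.max(0),'top',q[o].mean(0))
E
python3 b.py
```

```text
[(np.float64(0.002), np.int64(148)), (np.float64(0.005), np.int64(432)), (np.float64(0.009), np.int64(400)), (np.float64(0.012), np.int64(125)), (np.float64(0.055), np.int64(169)), (np.float64(0.059), np.int64(1029)), (np.float64(0.063), np.int64(1535)), (np.float64(0.066), np.int64(583)), (np.float64(0.07), np.int64(66))]
0.58 3379 0.0637202843508744
((483.2576599121094, -77.67151641845703), (190.29603576660156, 230.55914306640625), 7.2993855476379395) [ 0.3768 -0.202 ] [0.5881 0.0458]
top bail_grip 0.59 [134.3, 170.8] 81 [0.632  0.4002 0.0528] [0.6992 0.4155 0.1298] top [0.6568 0.4081 0.1261]
top strainer 0.72 [140.0, 173.7] 357 [0.613  0.3643 0.0205] [0.6999 0.4504 0.1298] top [0.6562 0.4071 0.1218]
top strainer 0.65 [189.6, 233.7] 478 [0.4231 0.1731 0.0497] [0.5023 0.2564 0.1814] top [0.4617 0.2137 0.1707]
scene bail_grip 0.64 [220.3, 229.3] 190 [0.4479 0.18   0.0885] [0.5043 0.2609 0.181 ] top [0.458  0.2183 0.1784]
scene bail_grip 0.47 [139.2, 224.5] 60 [0.6257 0.4054 0.0598] [0.6951 0.4175 0.1263] top [0.6493 0.411  0.1256]
scene strainer 0.77 [144.5, 245.9] 556 [0.6085 0.3693 0.02  ] [0.6973 0.4536 0.1263] top [0.6401 0.4129 0.1107]
scene strainer 0.6 [288.0, 223.8] 1595 [ 0.2325 -0.1804  0.02  ] [0.5883 0.1269 0.2297] top [ 0.5034 -0.0252  0.0723]
scene strainer 0.57 [224.3, 244.5] 813 [0.4163 0.1747 0.0555] [0.5043 0.2609 0.181 ] top [0.456  0.2205 0.1691]
```

View pics/topcrop.png

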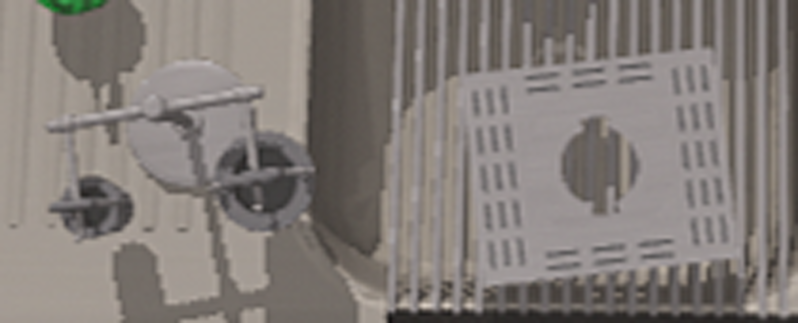

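The crop shows the opening at (600,163), close to the tray's centre, with its notches up and down. The wide strainer hangs on the right hook, its bar running from (210,187) to (312,168). The fitted tray size of 190×231 mm matches the text. Next I'll move over the well.

```bash
cat >> h.py <<'E'
def plan(xyz,yaw,jaw,step=36,tw=.12):
    "rows needed to reach a pose with the tool down; by 5"
    s=get_state(); p=np.array(s['eef_pos']); y0=s['tcp_rot'][2]; dy=(yaw-y0+np.pi)%(2*np.pi)-np.pi
    D=np.array(xyz)-p; n=int(max(np.ceil(np.linalg.norm(D)*1000/step),np.ceil(abs(dy)/tw),1))
    t=round(-dy/n,3); rows=[]; 
    for i in range(n):
        y=y0+dy*i/n; d=D/n*1000
        rows.append([[round(float(np.cos(y)*d[0]+np.sin(y)*d[1]),1),round(float(np.sin(y)*d[0]-np.cos(y)*d[1]),1),round(float(-d[2]),1)],float(t),jaw])
    for i in range(0,n,5): print(str(rows[i:i+5]).replace(' ',''))
E
python3 -c "
from h import *
plan([.40,-.08,.36],1.70,1)"
```

```text
[[[21.4,-25.9,-8.6],-0.084,1],[[23.5,-24.0,-8.6],-0.084,1],[[25.4,-21.9,-8.6],-0.084,1],[[27.1,-19.7,-8.6],-0.084,1],[[28.7,-17.4,-8.6],-0.084,1]]
[[[30.0,-14.9,-8.6],-0.084,1],[[31.2,-12.3,-8.6],-0.084,1],[[32.1,-9.7,-8.6],-0.084,1],[[32.8,-7.0,-8.6],-0.084,1],[[33.3,-4.2,-8.6],-0.084,1]]
[[[33.5,-1.4,-8.6],-0.084,1],[[33.5,1.4,-8.6],-0.084,1],[[33.3,4.2,-8.6],-0.084,1],[[32.8,7.0,-8.6],-0.084,1],[[32.1,9.7,-8.6],-0.084,1]]
[[[31.2,12.4,-8.6],-0.084,1],[[30.0,14.9,-8.6],-0.084,1]]
```

Request:
servo_tool([
  [[21,-26,-9],-0.084,1],
  [[23,-24,-9],-0.084,1],
  [[25,-22,-9],-0.084,1],
  [[27,-20,-9],-0.084,1],
  [[29,-17,-9],-0.084,1],
])

```text
clock: 2.87
eef_pos: [0.2366, -0.4467, 0.2593]
tcp_rot: [3.142, -0.0, 0.699]
force: [0.7, -0.1, -0.5]
grip_width: 0.0917
gripper_force: 0.0
```

Request:
servo_tool([
  [[30,-15,-9],-0.084,1],
  [[31,-12,-9],-0.084,1],
  [[32,-10,-9],-0.084,1],
  [[33,-7,-9],-0.084,1],
  [[33,-4,-9],-0.084,1],
])

```text
clock: 3.28
eef_pos: [0.304, -0.2936, 0.3045]
tcp_rot: [3.141, 0.0, 1.119]
force: [0.5, -1.0, 0.2]
grip_width: 0.0911
gripper_force: 0.0
```

Request:
servo_tool([
  [[33,-1,-9],-0.084,1],
  [[33,1,-9],-0.084,1],
  [[33,4,-9],-0.084,1],
  [[33,7,-9],-0.084,1],
  [[32,10,-9],-0.084,1],
])

```text
clock: 3.7
eef_pos: [0.371, -0.1411, 0.3496]
tcp_rot: [3.141, 0.0, 1.539]
force: [1.3, -1.3, -0.2]
grip_width: 0.0913
gripper_force: 0.0
```

Request:
servo_tool([
  [[31,12,-9],-0.084,1],
  [[30,15,-9],-0.084,1],
  [[0,0,0],0,1],
  [[0,0,0],0,1],
])

```text
clock: 4.03
eef_pos: [0.398, -0.0802, 0.3673]
tcp_rot: [3.141, 0.001, 1.706]
force: [-0.1, -0.3, -0.2]
grip_width: 0.091
gripper_force: 0.0
```

```bash
cat > c.py <<'E'
from h import *
import sys
np.set_printoptions(precision=4,suppress=True)
print(tcp()[1],get_state()['tcp_rot'])
f=grab('wrist'); print('cam',f['c'],f['Rw'][:,2]); save(f,sys.argv[1])
for t in ('well','filter_tray'):
    for d in tip_of('wrist',t)[:2]: print(t,d['position'],d['conf'],atz(f,d['position'],.064))
P=cloud(f); z=P[...,2]; m=(abs(z-.064)<.012)&(abs(P[...,0]-.483)<.14)&(abs(P[...,1]+.078)<.15)
# fit plane height
print('plate z',np.median(z[m]),np.std(z[m]),m.sum())
r=cut_out('wrist','filter_tray')
print([ (d['conf'],d['mask'].sum()) for d in r])
zp=float(np.median(z[m]))
# opening: non-plate pixels projected onto plate plane, connected blob near expected centre
np.save('w.npy',P)
K=np.array(f['camera_matrix']); X=(np.array([f['c']])+0)
v,u=np.mgrid[:384,:512]; d=np.stack([(u-K[0,2])/K[0,0],(v-K[1,2])/K[1,1],np.ones_like(u)],-1)@f['Rw'].T
A=f['c']+d*((zp-f['c'][2])/d[...,2])[...,None]
hole=((z<zp-.03)&(f['range_z']>0)).astype(np.uint8)
c=(.483,-.078)
dist=np.hypot(A[...,0]-c[0],A[...,1]-c[1])
h=hole.astype(bool)&(dist<.07)
# rods of the grid close off parts: also count as hole anything below plate
h=((z<zp-.012)&(dist<.06))
a=A[h][:,:2]; print('hole px',h.sum(),a.min(0),a.max(0))
(cx,cy),(w,hh),ang=cv2.minAreaRect((a*1000).astype(np.float32)); print('rect',cx,cy,w,hh,ang)
E
python3 c.py w1.png
```

```text
[ 0.398  -0.0802  0.3673] [3.1407 0.0005 1.7063]
cam [ 0.3882 -0.0116  0.5386] [ 0.0348 -0.2455 -0.9688]
filter_tray [303.6, 154.6] 0.86 [ 0.4728 -0.0721  0.064 ]
plate z 0.06461963676920635 0.0009238305790767055 19599
[(0.58, np.int64(19952))]
hole px 2149 [ 0.4375 -0.1094] [ 0.5248 -0.0405]
rect 481.6081848144531 -74.47289276123047 80.60829162597656 68.69526672363281 43.08509063720703
```

View pics/w1.png

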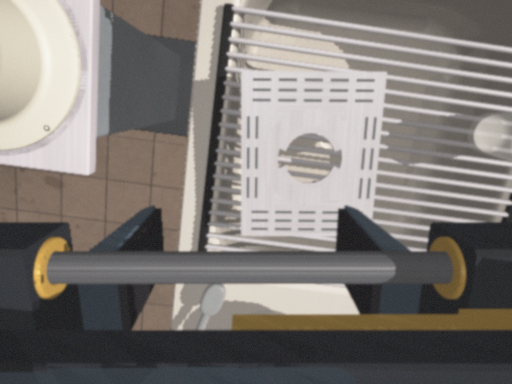

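The wrist view shows the opening centred near (310,158), with notch tips at (278,158) and (341,158). I'll fit the opening's shape from this view and take a second one.

```bash
cat > fit.py <<'E'
from h import *
from scipy.optimize import minimize
np.set_printoptions(precision=4,suppress=True)
def fitwell(f,c0=(.482,-.075),zp=None):
    P=cloud(f); z=P[...,2]
    m=(abs(z-.064)<.008)&(abs(P[...,0]-c0[0])<.12)&(abs(P[...,1]-c0[1])<.14)
    zp=float(np.median(z[m]))
    K=np.array(f['camera_matrix']); v,u=np.mgrid[:384,:512]
    d=np.stack([(u-K[0,2])/K[0,0],(v-K[1,2])/K[1,1],np.ones_like(u)],-1)@f['Rw'].T
    A=f['c']+d*((zp-f['c'][2])/d[...,2])[...,None]
    near=(np.hypot(A[...,0]-c0[0],A[...,1]-c0[1])<.058)
    hole=((z<zp-.012))[near]; a=A[near][:,:2]
    sg=lambda x:1/(1+np.exp(-x/.0006))
    def cost(q):
        b=a-q[:2]; c,s=np.cos(q[2]),np.sin(q[2]); x=b@[c,s]; y=b@[-s,c]
        mod=np.maximum(sg(.035-np.hypot(x,y)),sg(.044-abs(x))*sg(.010-abs(y)))
        return ((mod-hole)**2).mean()
    best=min((minimize(cost,[c0[0]+i,c0[1],y],method='Nelder-Mead',options=dict(xatol=1e-5,fatol=1e-7,initial_simplex=[[c0[0]+i,c0[1],y],[c0[0]+i+.004,c0[1],y],[c0[0]+i,c0[1]+.004,y],[c0[0]+i,c0[1],y+.08]])) for i in(-.003,0,.003) for y in(0,.12,.24)),key=lambda r:r.fun)
    w=P[m][:,:2]; lab=cv2.minAreaRect((w*1000).astype(np.float32))
    return zp,best.x,best.fun,hole.mean(),lab
if __name__=='__main__':
    f=grab('wrist'); print(tcp()[1],fitwell(f))
    plan([.46,-.14,.27],1.70,1)
E
python3 fit.py
```

```text
[ 0.397  -0.0824  0.3666] (0.06462819234358919, array([ 0.4811, -0.075 ,  0.1136]), np.float64(0.01100780395678592), np.float64(0.3936150916016688), ((482.23626708984375, -75.52306365966797), (190.49009704589844, 229.77969360351562), 7.616777420043945))
[[[-16.3,13.7,24.2],0.0,1],[[-16.3,13.7,24.2],0.0,1],[[-16.3,13.8,24.2],0.0,1],[[-16.3,13.8,24.2],0.0,1]]
```

Request:
servo_tool([
  [[-16,14,24],0,1],
  [[-16,14,24],0,1],
  [[-16,14,24],0,1],
  [[-16,14,24],0,1],
  [[0,0,0],0,1],
])

```text
clock: 4.7
eef_pos: [0.4615, -0.1399, 0.2666]
tcp_rot: [-3.137, -0.002, 1.7]
force: [-0.8, 0.7, -1.0]
grip_width: 0.0913
gripper_force: 0.0
```

```bash
python3 - <<'E'
from fit import *
print(tcp()[1],tcp()[1])
for i in range(3): print(fitwell(grab('wrist')))
# strainer hanging at (.459,.214); camera sits ~70 mm +y of TCP, look from there
plan([.43,.13,.34],1.72,1)
E
```

```text
[ 0.4615 -0.1399  0.2666] [ 0.4615 -0.1399  0.2666]
(0.06462030009635211, array([ 0.4813, -0.0755,  0.126 ]), np.float64(0.01115069367479083), np.float64(0.39616483068135455), ((482.30181884765625, -80.26396179199219), (191.07713317871094, 220.10374450683594), 7.417027950286865))
(0.06462172763279664, array([ 0.4812, -0.0755,  0.1259]), np.float64(0.011475559954199674), np.float64(0.3962400578452639), ((482.1288757324219, -79.69852447509766), (190.46424865722656, 222.24658203125), 7.375658988952637))
(0.06462681161964393, array([ 0.4813, -0.0755,  0.1241]), np.float64(0.01094868398949075), np.float64(0.3971232020012508), ((482.3175048828125, -79.22270202636719), (190.85690307617188, 222.7084197998047), 7.3728108406066895))
[[[33.7,0.5,-8.6],-0.002,1],[[33.7,0.6,-8.6],-0.002,1],[[33.7,0.7,-8.6],-0.002,1],[[33.7,0.8,-8.6],-0.002,1],[[33.7,0.8,-8.6],-0.002,1]]
[[[33.7,0.9,-8.6],-0.002,1],[[33.7,1.0,-8.6],-0.002,1],[[33.7,1.1,-8.6],-0.002,1]]
```

Request:
servo_tool([
  [[36,0,-12],-0.003,1],
  [[36,0,-12],-0.003,1],
  [[36,0,-12],-0.003,1],
  [[36,0,-12],-0.003,1],
  [[36,0,-12],-0.003,1],
])

```text
clock: 5.27
eef_pos: [0.4355, 0.0422, 0.3329]
tcp_rot: [3.139, 0.0, 1.717]
force: [1.1, 0.2, 0.6]
grip_width: 0.0911
gripper_force: 0.0
```

Request:
servo_tool([
  [[36,0,-10],-0.003,1],
  [[36,0,-10],-0.003,1],
  [[36,0,-10],-0.003,1],
  [[36,0,-10],-0.003,1],
  [[36,0,-5],-0.003,1],
])

```text
clock: 5.68
eef_pos: [0.4083, 0.2202, 0.3786]
tcp_rot: [3.138, -0.001, 1.733]
force: [1.6, 0.0, 1.2]
grip_width: 0.0911
gripper_force: 0.0
```

Request:
servo_tool([
  [[10,0,0],0,1],
  [[0,0,0],0,1],
])

```text
clock: 5.85
eef_pos: [0.4066, 0.2305, 0.3773]
tcp_rot: [3.139, -0.001, 1.736]
force: [-0.3, 0.1, -0.6]
grip_width: 0.0913
gripper_force: 0.0
```

```bash
cat > d.py <<'E'
from h import *
import sys
np.set_printoptions(precision=4,suppress=True)
print(tcp()[1],get_state()['tcp_rot'])
f=grab('wrist'); save(f,sys.argv[1]); P=cloud(f)
for t in ('bail_grip','strainer','hook_right'):
    for d in tip_of('wrist',t)[:3]: print(t,d['position'],round(d['conf'],2),pt(f,d['position']),atz(f,d['position'],.168))
for t in('bail_grip','strainer'):
    for d in cut_out('wrist',t)[:2]:
        q=P[d['mask']]; print(t,d['conf'],len(q),q.max(0))
q=P.reshape(-1,3); n=(np.hypot(q[:,0]-.46,q[:,1]-.214)<.06)
q=q[n]
h,e=np.histogram(q[:,2],bins=np.arange(.02,.22,.004)); print([(round(a,3),int(b)) for a,b in zip(e,h) if b>10])
np.save('q.npy',q)
g=q[(q[:,2]>.172)&(q[:,2]<.19)]
print('grip',len(g),g.mean(0),np.median(g[:,2]),cv2.minAreaRect((g[:,:2]*1000).astype(np.float32)))
E
python3 d.py w2.png
```

```text
[0.4066 0.2305 0.3773] [ 3.1394 -0.0009  1.7359]
bail_grip [483.5, 43.5] 0.92 [0.6503 0.4074 0.1233] [0.6234 0.3959 0.168 ]
bail_grip [291.4, 183.9] 0.77 [0.4561 0.2193 0.1757] [0.4574 0.2177 0.168 ]
strainer [433.6, 55.4] 0.94 [0.6547 0.41   0.0033] [0.5761 0.3763 0.168 ]
strainer [284.4, 164.8] 0.93 [0.4601 0.2204 0.0579] [0.4454 0.2379 0.168 ]
hook_right [294.3, 183.0] 0.89 [0.4588 0.2212 0.1774] [0.4604 0.2192 0.168 ]
bail_grip 0.95 645 [0.5376 0.2985 0.5486]
bail_grip 0.59 818 [0.7539 0.4318 0.5486]
strainer 0.96 4360 [0.762  0.4702 0.5486]
strainer 0.58 3311 [0.5391 0.2985 0.5486]
[(np.float64(0.052), 33), (np.float64(0.056), 659), (np.float64(0.06), 24), (np.float64(0.064), 19), (np.float64(0.068), 25), (np.float64(0.072), 16), (np.float64(0.076), 19), (np.float64(0.08), 25), (np.float64(0.084), 25), (np.float64(0.088), 25), (np.float64(0.092), 25), (np.float64(0.096), 25), (np.float64(0.1), 73), (np.float64(0.104), 1556), (np.float64(0.108), 18), (np.float64(0.112), 44), (np.float64(0.116), 17), (np.float64(0.14), 21), (np.float64(0.144), 37), (np.float64(0.148), 283), (np.float64(0.152), 91), (np.float64(0.156), 42), (np.float64(0.16), 39), (np.float64(0.164), 11), (np.float64(0.168), 38), (np.float64(0.172), 71), (np.float64(0.176), 317)]
grip 388 [0.4603 0.2181 0.1769] 0.17709748803621897 ((460.2325134277344, 217.4971160888672), (9.64748764038086, 48.76357650756836), 11.30947208404541)
```

View pics/w2.png

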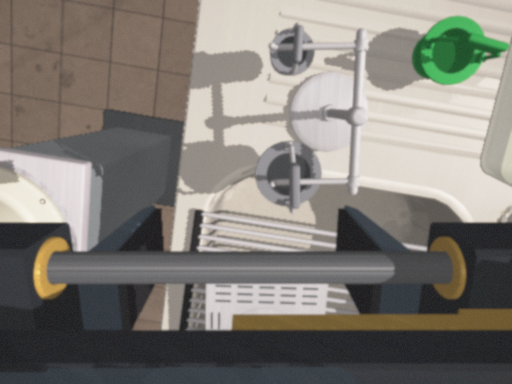

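The wide strainer's bar runs vertically at (295,180), lies across the peg and is separate from the slim strainer at (290,48). Its measured size of 9.6×48.8 mm and top z of 0.177 both fit the text. Next I'll approach it.

```bash
python3 -c "
from h import *
plan([.4602,.2176,.21],1.768,.6)"
```

```text
[[[-3.6,10.0,33.2],-0.007,0.6],[[-3.7,10.0,33.2],-0.007,0.6],[[-3.8,10.0,33.2],-0.007,0.6],[[-3.8,10.0,33.2],-0.007,0.6],[[-3.9,9.9,33.2],-0.007,0.6]]
```

Request:
servo_tool([
  [[-4,10,33],-0.007,0.6],
  [[-4,10,33],-0.007,0.6],
  [[-4,10,33],-0.007,0.6],
  [[-4,10,33],-0.007,0.6],
  [[-4,10,33],-0.007,0.6],
])

```text
clock: 6.57
eef_pos: [0.4609, 0.2164, 0.2096]
tcp_rot: [3.141, -0.0, 1.767]
force: [1.1, 1.3, -0.1]
grip_width: 0.0606
gripper_force: 0.0
```

Request:
servo_tool([
  [[0,0,0],0,0.6],
  [[0,0,0],0,0.6],
])

```text
clock: 6.73
eef_pos: [0.4598, 0.2165, 0.2103]
tcp_rot: [-3.138, 0.0, 1.766]
force: [-1.0, 0.3, 1.0]
grip_width: 0.0548
gripper_force: 0.0
```

```bash
python3 -c "
from h import *
print(get_state()['eef_pos'],get_state()['tcp_rot'])
plan([.4602,.2176,.163],1.768,.6,step=25)"
```

```text
[0.45979932 0.21650399 0.21029643] [-3.13824534e+00  4.06168343e-04  1.76598709e+00]
[[[0.5,0.3,23.6],-0.001,0.6],[[0.5,0.3,23.6],-0.001,0.6]]
```

Request:
servo_tool([
  [[1,0,24],0,0.6],
  [[0,0,23],0,0.6],
  [[0,0,0],0,0.6],
])

```text
clock: 6.98
eef_pos: [0.459, 0.2181, 0.1631]
tcp_rot: [-3.139, 0.0, 1.767]
force: [-0.9, -0.5, -0.8]
grip_width: 0.0548
gripper_force: 0.0
```

Request:
servo_tool([
  [[0,0,0],0,0],
  [[0,0,0],0,0],
  [[0,0,0],0,0],
  [[0,0,0],0,0],
  [[0,0,0],0,0],
])

```text
clock: 7.4
eef_pos: [0.4605, 0.2187, 0.1649]
tcp_rot: [3.14, -0.0, 1.768]
force: [-0.6, 0.7, 0.4]
grip_width: 0.0245
gripper_force: 0.0
```

Request:
servo_tool([
  [[0,0,0],0,0],
  [[0,0,0],0,0],
  [[0,0,0],0,0],
])

```text
clock: 7.65
eef_pos: [0.4602, 0.2186, 0.1641]
tcp_rot: [3.141, -0.0, 1.768]
force: [-0.6, 0.1, 3.8]
grip_width: 0.0096
gripper_force: 30.0
```

Gripped at 9.6 mm. The peg passes through the bail, so I lift 22 mm and then draw the strainer straight out past the hook's tip.

Request:
servo_tool([
  [[0,0,-4],0,0],
  [[0,0,-6],0,0],
  [[0,0,-6],0,0],
  [[0,0,-6],0,0],
  [[0,0,0],0,0],
])

```text
clock: 8.07
eef_pos: [0.4607, 0.2187, 0.1873]
tcp_rot: [3.14, -0.0, 1.768]
force: [1.2, 0.2, -3.2]
grip_width: 0.0098
gripper_force: 30.0
```

Request:
servo_tool([
  [[0,-6,0],0,0],
  [[0,-12,0],0,0],
  [[0,-15,0],0,0],
  [[0,-15,0],0,0],
  [[0,-15,0],0,0],
])

```text
clock: 8.48
eef_pos: [0.397, 0.2058, 0.1856]
tcp_rot: [-3.141, 0.0, 1.768]
force: [-0.2, 0.2, -3.4]
grip_width: 0.0097
gripper_force: 30.0
```

Request:
servo_tool([
  [[0,-15,0],0,0],
  [[0,-10,0],0,0],
  [[0,-5,0],0,0],
  [[0,0,0],0,0],
])

```text
clock: 8.82
eef_pos: [0.3679, 0.2001, 0.1859]
tcp_rot: [-3.141, 0.0, 1.768]
force: [-0.8, -0.0, -4.2]
grip_width: 0.0095
gripper_force: 30.0
```

```bash
python3 - <<'E'
from h import *
s=get_state(); print(s['eef_pos'],s['tcp_rot'],s['force'],s['grip_width'])
f=grab('scene'); im=f['img'][190:320,130:330]; cv2.imwrite('pics/s1.png',cv2.resize(im,(800,520))[:,:,::-1])
E
```

```text
[0.36792931 0.20009801 0.18590668] [-3.14105479e+00  5.53792755e-05  1.76803314e+00] [-0.80288864 -0.04613041 -4.18425626] 0.009537128042246996
```

View pics/s1.png

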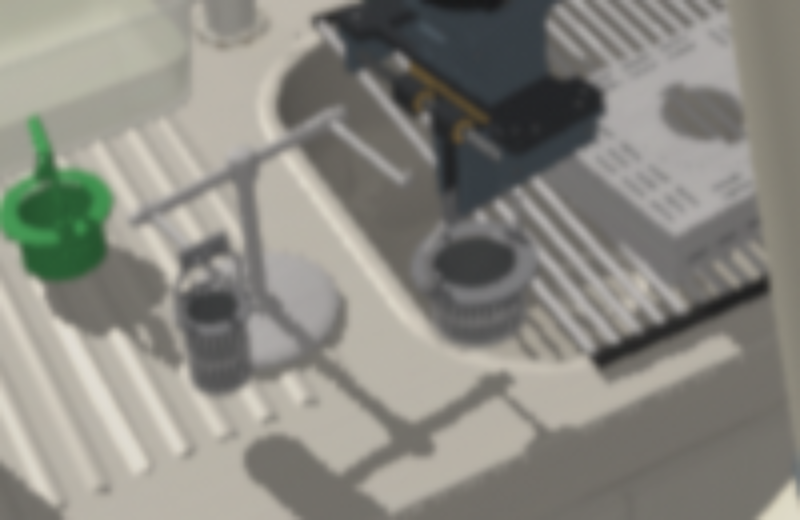

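The strainer is off the hook and held upright at (475,265). The slim strainer still hangs at (215,335). Now I'll carry it over the well.

```bash
python3 -c "
from h import *
plan([.4812,-.0755,.215],1.697,0,step=30)"
```

```text
[[[-29.2,5.6,-2.9],0.007,0],[[-29.2,5.8,-2.9],0.007,0],[[-29.2,6.0,-2.9],0.007,0],[[-29.1,6.2,-2.9],0.007,0],[[-29.1,6.4,-2.9],0.007,0]]
[[[-29.0,6.6,-2.9],0.007,0],[[-29.0,6.8,-2.9],0.007,0],[[-28.9,7.0,-2.9],0.007,0],[[-28.9,7.3,-2.9],0.007,0],[[-28.8,7.5,-2.9],0.007,0]]
```

Request:
servo_tool([
  [[-10,2,-8],0.007,0],
  [[-20,4,-8],0.007,0],
  [[-29,6,-7],0.007,0],
  [[-29,6,-6],0.007,0],
  [[-29,6,0],0.007,0],
])

```text
clock: 9.28
eef_pos: [0.4155, 0.0878, 0.2165]
tcp_rot: [3.139, 0.0, 1.733]
force: [1.5, 0.2, -3.9]
grip_width: 0.0096
gripper_force: 30.0
```

Request:
servo_tool([
  [[-29,6,0],0.007,0],
  [[-29,7,0],0.007,0],
  [[-29,7,0],0.007,0],
  [[-29,7,0],0.007,0],
  [[-29,7,0],0.007,0],
])

```text
clock: 9.7
eef_pos: [0.4697, -0.0514, 0.2154]
tcp_rot: [3.141, 0.0, 1.697]
force: [0.9, 0.6, -4.1]
grip_width: 0.0098
gripper_force: 30.0
```

Request:
servo_tool([
  [[-18,5,0],0,0],
  [[-10,2,0],0,0],
  [[0,0,0],0,0],
  [[0,0,0],0,0],
  [[0,0,0],0,0],
])

```text
clock: 10.12
eef_pos: [0.4787, -0.0752, 0.2149]
tcp_rot: [-3.141, -0.0, 1.698]
force: [-0.1, -0.4, -4.1]
grip_width: 0.0096
gripper_force: 30.0
```

```bash
cat > e.py <<'E'
from h import *
import sys
np.set_printoptions(precision=4,suppress=True)
s=get_state(); t=s['eef_pos']; print(t,s['tcp_rot'],s['force'])
fl=t[2]-.0115-.1095+.051+.011  # rough flange top
ims=[]
for n in('wrist','scene','top'):
    f=grab(n); P=cloud(f).reshape(-1,3)
    k=(np.hypot(P[:,0]-t[0],P[:,1]-t[1])<.056)&(P[:,2]>.08)
    q=P[k]; h,e=np.histogram(q[:,2],bins=np.arange(.08,.26,.004)); print(n,[(round(a,3),int(b)) for a,b in zip(e,h) if b>15])
    zf=t[2]-.163-.0005+.106
    for d in tip_of(n,'strainer')[:2]+tip_of(n,'bail_grip')[:2]+cut_out(n,'strainer')[:1]: print('  ',np.array(d['position']),round(d['conf'],2),pt(f,d['position']))
    g=q[abs(q[:,2]-zf)<.005]
    if len(g)>20: print(n,'flange',len(g),g.min(0),g.max(0),cv2.minEnclosingCircle((g[:,:2]*1000).astype(np.float32)))
    ims.append(f['img'])
cv2.imwrite('pics/'+sys.argv[1],cv2.resize(np.hstack(ims[:2])[:,:,::-1],(800,300)))
E
python3 e.py c1.png
```

```text
[ 0.4787 -0.0752  0.2149] [-3.1412 -0.0004  1.698 ] [-0.0735 -0.4293 -4.0954]
wrist [(np.float64(0.104), 690), (np.float64(0.108), 1263), (np.float64(0.112), 48), (np.float64(0.116), 46), (np.float64(0.12), 47), (np.float64(0.124), 47), (np.float64(0.128), 48), (np.float64(0.132), 51), (np.float64(0.136), 55), (np.float64(0.14), 43), (np.float64(0.144), 46), (np.float64(0.148), 19), (np.float64(0.152), 1534), (np.float64(0.156), 2410), (np.float64(0.16), 60), (np.float64(0.164), 98), (np.float64(0.188), 22), (np.float64(0.192), 79), (np.float64(0.196), 92), (np.float64(0.2), 94), (np.float64(0.204), 78), (np.float64(0.208), 43), (np.float64(0.212), 51), (np.float64(0.216), 89), (np.float64(0.22), 130), (np.float64(0.224), 820), (np.float64(0.228), 559), (np.float64(0.232), 170), (np.float64(0.236), 139), (np.float64(0.24), 119), (np.float64(0.244), 157), (np.float64(0.248), 143), (np.float64(0.252), 179)]
   [249.3 187.4] 0.79 [ 0.4753 -0.0505  0.2081]
   [248.4 240.8] 0.75 [ 0.4777 -0.0729  0.227 ]
   [250.3 187.7] 0.82 [ 0.4759 -0.0509  0.2068]
wrist flange 3976 [ 0.4355 -0.0929  0.1525] [ 0.5225 -0.0332  0.1622] ((478.8794250488281, -76.6474609375), 43.74428939819336)
scene []
   [146.  254.7] 0.87 [0.6271 0.4172 0.0187]
   [137.4 223.4] 0.62 [0.7531 0.3991 0.0457]
   [144.1 243.7] 0.9 [0.6844 0.4049 0.0136]
top []
   [143.4 176. ] 0.86 [0.6652 0.4058 0.0012]
   [138.5 174. ] 0.73 [0.6709 0.4217 0.0081]
```

View pics/c1.png

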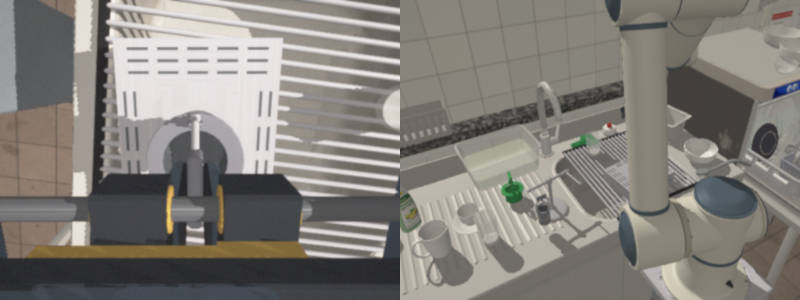

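The wrist view shows the strainer hanging straight over the tray, its flange ring centred near (197,155) in the left half of the picture. I'll fit the flange's tilt, centre and bail yaw.

```bash
cat > g.py <<'E'
from h import *
from scipy.optimize import least_squares
np.set_printoptions(precision=4,suppress=True)
s=get_state(); t=s['eef_pos']; zf=t[2]-.0575
f=grab('wrist'); P=cloud(f).reshape(-1,3)
q=P[(np.hypot(P[:,0]-t[0],P[:,1]-t[1])<.05)&(abs(P[:,2]-zf)<.006)]
for _ in range(3):
    A=np.c_[q[:,:2]-t[:2],np.ones(len(q))]; c=np.linalg.lstsq(A,q[:,2],rcond=None)[0]; r=q[:,2]-A@c; q=q[abs(r)<2.5*r.std()+3e-4]
print('plane slope',c[:2],'z at axis',c[2],len(q))
a=np.arctan2(q[:,1]+.0766,q[:,0]-t[0]); rad=np.hypot(q[:,1]+.0766,q[:,0]-t[0])
E=[]
for k in np.arange(-.4,3.6,.06):
    m=abs(a-k)<.03
    if m.sum()>5: E.append(q[m][np.argmax(rad[m])][:2])
E=np.array(E)
L=least_squares(lambda p:np.hypot(E[:,0]-p[0],E[:,1]-p[1])-p[2],[t[0],t[1],.044],loss='soft_l1',f_scale=.0005).x
print('circle',L,len(E)); 
L=least_squares(lambda p:np.hypot(E[:,0]-p[0],E[:,1]-p[1])-.0437,[t[0],t[1]],loss='soft_l1',f_scale=.0005).x
print('circle fixed r',L,'tcp',t,s['tcp_rot'])
# visible wire: height between flange and grip bottom
w=P[(np.hypot(P[:,0]-t[0],P[:,1]-t[1])<.05)&(P[:,2]>zf+.012)&(P[:,2]<zf+.038)&(P[:,1]>t[1]+.025)]
print('wire',len(w),w.mean(0) if len(w) else 0)
ctr=np.array([L[0],L[1]]); well=np.array([.4812,-.0755]); d=(well-ctr)*1000; y=s['tcp_rot'][2]
print('shift tool x,y mm',np.cos(y)*d[0]+np.sin(y)*d[1],np.sin(y)*d[0]-np.cos(y)*d[1],'z to seat',(c[2]-.005-.0646)*1000)
E
python3 g.py
```

```text
plane slope [ 0.0096 -0.0013] z at axis 0.15620775902554665 3896
circle [ 0.4793 -0.0773  0.0435] 57
circle fixed r [ 0.4793 -0.0776] tcp [ 0.479  -0.0758  0.2149] [-3.1416  0.      1.6979]
wire 130 [ 0.474  -0.0376  0.1892]
shift tool x,y mm 1.8041345946411675 2.17981207630226 z to seat 86.60775902554664
```

Request:
servo_tool([
  [[2,2,0],0,0],
  [[0,0,10],0,0],
  [[0,0,12],0,0],
  [[0,0,8],0,0],
  [[0,0,4],0,0],
])

```text
clock: 11.18
eef_pos: [0.4803, -0.0733, 0.1799]
tcp_rot: [-3.14, -0.001, 1.698]
force: [-0.4, 1.2, -3.4]
grip_width: 0.0098
gripper_force: 30.0
```

Request:
servo_tool([
  [[0,0,0],0,0],
  [[0,0,0],0,0],
  [[0,0,0],0,0],
])

```text
clock: 11.43
eef_pos: [0.4811, -0.0736, 0.1814]
tcp_rot: [3.141, 0.0, 1.698]
force: [0.6, 0.3, -3.4]
grip_width: 0.01
gripper_force: 30.0
```

```bash
python3 g.py; python3 g.py|grep -E 'circle|shift'
```

```text
plane slope [ 0.0049 -0.0024] z at axis 0.12266747515402249 3906
circle [ 0.4813 -0.0751  0.0434] 56
circle fixed r [ 0.4813 -0.0754] tcp [ 0.4811 -0.0736  0.1814] [3.141  0.0002 1.6977]
wire 133 [ 0.4761 -0.0356  0.1552]
shift tool x,y mm -0.04526333303038486 -0.11165138527826109 z to seat 53.067475154022475
circle [ 0.4814 -0.075   0.0434] 56
circle fixed r [ 0.4814 -0.0754] tcp [ 0.4811 -0.0736  0.1814] [3.1408 0.0003 1.6978]
shift tool x,y mm -0.043198045575820354 -0.22012921511943415 z to seat 53.1093641303383
```

Request:
servo_tool([
  [[0,0,8],0,0],
  [[0,0,8],0,0],
  [[0,0,8],0,0],
  [[0,0,5],0,0],
  [[0,0,0],0,0],
])

```text
clock: 11.95
eef_pos: [0.4799, -0.0733, 0.1505]
tcp_rot: [-3.139, -0.001, 1.698]
force: [0.2, 0.2, -3.7]
grip_width: 0.0099
gripper_force: 30.0
```

Request:
servo_tool([
  [[0,0,3],0,0],
  [[0,0,3],0,0],
  [[0,0,2],0,0],
  [[0,0,0],0,0],
])

```text
clock: 12.28
eef_pos: [0.4806, -0.0735, 0.1436]
tcp_rot: [-3.141, -0.0, 1.698]
force: [-1.0, 0.6, -4.5]
grip_width: 0.01
gripper_force: 30.0
```

Request:
servo_tool([
  [[0,0,3],0,0],
  [[0,0,3],0,0],
  [[0,0,3],0,0],
  [[0,0,0],0,0],
])

```text
clock: 12.62
eef_pos: [0.4804, -0.0735, 0.1343]
tcp_rot: [-3.141, -0.0, 1.698]
force: [0.3, -0.5, -4.4]
grip_width: 0.0098
gripper_force: 30.0
```

Request:
servo_tool([
  [[0,0,2],0,0],
  [[0,0,1.5],0,0],
  [[0,0,1],0,0],
  [[0,0,0],0,0],
])

```text
clock: 12.95
eef_pos: [0.4807, -0.0736, 0.1302]
tcp_rot: [-3.141, -0.0, 1.698]
force: [0.5, 0.7, -3.4]
grip_width: 0.0097
gripper_force: 30.0
```

Request:
servo_tool([
  [[0,0,1],0,0],
  [[0,0,0.5],0,0],
  [[0,0,0],0,0],
])

```text
clock: 13.2
eef_pos: [0.4807, -0.0736, 0.1289]
tcp_rot: [-3.142, -0.0, 1.698]
force: [0.4, -0.2, -2.9]
grip_width: 0.0098
gripper_force: 30.0
```

Request:
servo_tool([
  [[0,0,0.5],0,0],
  [[0,0,0],0,0],
])

```text
clock: 13.37
eef_pos: [0.4808, -0.0736, 0.1284]
tcp_rot: [3.141, 0.0, 1.698]
force: [-0.0, 0.0, -3.7]
grip_width: 0.0098
gripper_force: 30.0
```

```bash
python3 g.py
```

```text
plane slope [ 0.0054 -0.0336] z at axis 0.06934656053901755 5156
circle [ 0.4808 -0.0735  0.0497] 56
circle fixed r [ 0.4809 -0.0665] tcp [ 0.4808 -0.0736  0.1284] [3.1414 0.0001 1.6978]
wire 137 [ 0.4759 -0.0356  0.1028]
shift tool x,y mm -8.944981538782683 -0.8528864615325393 z to seat -0.25343946098245473
```

Request:
servo_tool([
  [[0,0,0.5],0,0],
  [[0,0,0],0,0],
])

```text
clock: 13.58
eef_pos: [0.481, -0.0736, 0.1283]
tcp_rot: [3.141, 0.0, 1.698]
force: [-2.0, 1.1, 7.2]
grip_width: 0.0099
gripper_force: 30.0
```

Request:
servo_tool([
  [[0,0,0.5],0,0],
  [[0,0,0],0,0],
])

```text
clock: 13.75
eef_pos: [0.4813, -0.0736, 0.1283]
tcp_rot: [3.14, 0.0, 1.698]
force: [-3.0, 2.0, 14.8]
grip_width: 0.0097
gripper_force: 30.0
```

Request:
servo_tool([
  [[0,0,0.5],0,0],
  [[0,0,0],0,0],
])

```text
clock: 13.92
eef_pos: [0.4816, -0.0736, 0.1282]
tcp_rot: [3.139, 0.001, 1.698]
force: [-3.0, 2.1, 22.9]
grip_width: 0.0096
gripper_force: 30.1
```

The strainer is seated: contact came at exactly the predicted height. I'll ease the pressure, then turn it clockwise.

Request:
servo_tool([
  [[0,0,-1.2],0,0],
  [[0,0,0],0,0],
])

```text
clock: 14.08
eef_pos: [0.4809, -0.0736, 0.1284]
tcp_rot: [3.141, 0.0, 1.698]
force: [0.4, -0.2, -4.0]
grip_width: 0.01
gripper_force: 30.0
```

Request:
servo_tool([
  [[-0.1,0.2,0],0.06,0],
  [[0,0.2,0],0.1,0],
  [[-0.1,0.2,0],0.1,0],
  [[0,0,0],0,0],
])

```text
clock: 14.42
eef_pos: [0.4817, -0.0738, 0.1283]
tcp_rot: [3.141, 0.0, 1.433]
force: [-0.3, -0.5, 4.6]
grip_width: 0.0099
gripper_force: 30.0
```

```bash
python3 -c "
from h import *
s=get_state();print(s['tcp_rot'],s['force'],s['torque'])"
```

```text
[3.14083041e+00 1.06120552e-04 1.43259122e+00] [-0.28082504 -0.47522671  4.59199232] [-0.04499317 -0.1100499  -0.16960813]
```

Request:
servo_tool([
  [[-0.1,0.2,0],0.1,0],
  [[0,0.2,0],0.1,0],
  [[-0.1,0.2,0],0.1,0],
  [[0,0.2,0],0.1,0],
  [[0,0,0],0,0],
])

```text
clock: 14.83
eef_pos: [0.4824, -0.0743, 0.1283]
tcp_rot: [3.141, -0.0, 1.036]
force: [-0.3, -0.3, 4.8]
grip_width: 0.0093
gripper_force: 30.0
```

Request:
servo_tool([
  [[-0.1,0.2,0],0.1,0],
  [[0,0.2,0],0.1,0],
  [[0,0.2,0],0.08,0],
  [[0,0,0],0,0],
])

```text
clock: 15.17
eef_pos: [0.4828, -0.0747, 0.1283]
tcp_rot: [3.141, -0.0, 0.759]
force: [-0.2, 1.1, 5.5]
grip_width: 0.0099
gripper_force: 30.0
```

```bash
python3 -c "
from h import *
s=get_state();print(s['tcp_rot'],s['force'],s['torque'])"
```

```text
[ 3.14103696e+00 -3.17123541e-04  7.58710700e-01] [-0.21267624  1.07279338  5.50837031] [-0.10164705  0.00227635 -0.09927423]
```

Request:
servo_tool([
  [[0,0.2,0],0.06,0],
  [[0,0,0],0.05,0],
  [[0,0,0],0,0],
])

```text
clock: 15.42
eef_pos: [0.483, -0.0748, 0.1283]
tcp_rot: [3.141, -0.001, 0.651]
force: [1.2, -0.3, 4.9]
grip_width: 0.01
gripper_force: 30.0
```

```bash
python3 -c "
from h import *
s=get_state();print(s['tcp_rot'],s['force'],s['torque'])
f=grab('wrist');save(f,'w3.png');P=cloud(f).reshape(-1,3)
w=P[(np.hypot(P[:,0]-.4812,P[:,1]+.0755)<.05)&(P[:,2]>.083)&(P[:,2]<.108)&(np.hypot(P[:,0]-.4812,P[:,1]+.0755)>.03)];print(len(w),w.mean(0),w.std(0))
m=w.mean(0)-[.4812,-.0755,0];print('yaw',np.arctan2(-m[0],m[1]))"
```

```text
[ 3.14093508e+00 -5.24715182e-04  6.51069508e-01] [ 1.15506739 -0.33181778  4.88149143] [-0.00658248 -0.13145006  0.07747784]
114 [ 0.51375924 -0.0514331   0.1012967 ] [0.00145378 0.00173811 0.00744568]
yaw -0.9342607500986131
```

The wire's yaw shows the strainer turned about 1.06 rad from the notches, which is the 60° stop, so it is locked. I'll release it and retreat upward.

Request:
servo_tool([
  [[0,0,-0.6],0,0],
  [[0,0,0],0,0.4],
  [[0,0,0],0,0.4],
  [[0,0,0],0,0.4],
  [[0,0,0],0,0.4],
])

```text
clock: 15.88
eef_pos: [0.4825, -0.0747, 0.1286]
tcp_rot: [-3.141, 0.0, 0.649]
force: [-0.0, -0.8, 0.1]
grip_width: 0.0335
gripper_force: 0.0
```

Request:
servo_tool([
  [[0,0,0],0,0.4],
  [[0,0,-8],0,0.4],
  [[0,0,-14],0,0.4],
  [[0,0,-14],0,0.4],
  [[0,0,-14],0,0],
])

```text
clock: 16.3
eef_pos: [0.4825, -0.0747, 0.1798]
tcp_rot: [-3.141, 0.0, 0.648]
force: [0.2, -0.2, 0.6]
grip_width: 0.0326
gripper_force: 0.0
```

Request:
servo_tool([
  [[0,-17,0],0,0],
  [[0,-18,0],0,0],
  [[0,0,0],0,0],
  [[0,0,0],0,0],
  [[0,0,0],0,0],
])

```text
clock: 16.72
eef_pos: [0.462, -0.0471, 0.1791]
tcp_rot: [3.141, -0.0, 0.648]
force: [0.6, 0.1, -0.1]
grip_width: 0.0009
gripper_force: 0.0
```

```bash
python3 - <<'E'
from h import *
s=get_state();print(s['eef_pos'],s['tcp_rot'],s['grip_width'])
f=grab('wrist');save(f,'w4.png');P=cloud(f).reshape(-1,3)
w=P[(np.hypot(P[:,0]-.4812,P[:,1]+.0755)<.05)&(P[:,2]>.137)&(P[:,2]<.146)]
if len(w)>5: print('grip top',len(w),w.mean(0),cv2.minAreaRect((w[:,:2]*1000).astype(np.float32)))
E
```

```text
[ 0.46198793 -0.0470782   0.17914387] [ 3.14089315e+00 -4.44819794e-04  6.48195398e-01] 0.0009462713246308255
grip top 704 [ 0.48992614 -0.06856547  0.1409911 ] ((489.7082214355469, -69.29498291015625), (29.229469299316406, 10.145840644836426), 37.527496337890625)
```

View pics/w4.png

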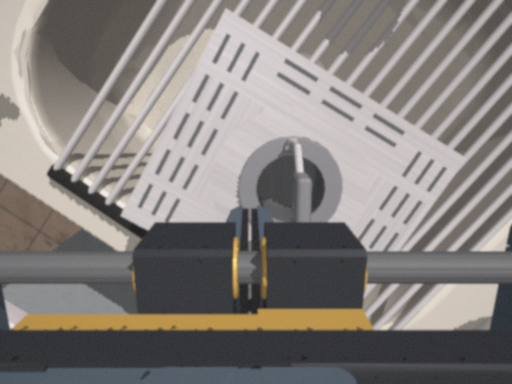

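The bail stands upright at (302,190), free of the gripper, with the shut fingers beside it. I'll lower the fingers and push along the bail's arc.

Request:
servo_tool([
  [[0,0,17],0,0],
  [[0,0,20],0,0],
  [[0,0,14],0,0],
  [[0,7,0],0,0],
  [[0,6,0],0,0],
])

```text
clock: 17.18
eef_pos: [0.4697, -0.0579, 0.1276]
tcp_rot: [-3.141, 0.001, 0.648]
force: [0.5, -0.7, -0.2]
grip_width: 0.0004
gripper_force: 0.0
```

Request:
servo_tool([
  [[0,4,0],0,0],
  [[0,6,0],0,0],
  [[0,7.5,0.5],0,0],
  [[0,6.7,1.5],0,0],
  [[0,6.5,2.3],0,0],
])

```text
clock: 17.6
eef_pos: [0.4887, -0.0825, 0.1238]
tcp_rot: [3.141, -0.001, 0.648]
force: [-0.2, 0.7, 0.2]
grip_width: 0.0006
gripper_force: 0.1
```

Request:
servo_tool([
  [[0,6,3],0,0],
  [[0,5.8,4.1],0,0],
  [[0,5.2,4.5],0,0],
  [[0,4.6,5.2],0,0],
  [[0,0,0],0,0],
])

```text
clock: 18.02
eef_pos: [0.501, -0.0994, 0.1055]
tcp_rot: [-3.141, 0.001, 0.647]
force: [0.3, -0.1, -0.3]
grip_width: 0.0004
gripper_force: 0.0
```

Request:
servo_tool([
  [[0,4,5.8],0,0],
  [[0,3,6.1],0,0],
  [[0,1.5,4],0,0],
  [[0,1.2,3],0,0],
  [[0,0,0],0,0],
])

```text
clock: 18.43
eef_pos: [0.5065, -0.1066, 0.087]
tcp_rot: [-3.141, 0.001, 0.648]
force: [0.1, -1.2, -0.1]
grip_width: 0.0006
gripper_force: 0.0
```

Request:
servo_tool([
  [[0,0.5,2],0,0],
  [[0,0,0],0,0],
])

```text
clock: 18.6
eef_pos: [0.507, -0.107, 0.0856]
tcp_rot: [-3.141, 0.0, 0.648]
force: [-0.2, -0.3, -1.3]
grip_width: -0.0
gripper_force: 0.0
```

Request:
servo_tool([
  [[0,0,1.5],0,0],
  [[0,0,0],0,0],
])

```text
clock: 18.77
eef_pos: [0.5071, -0.107, 0.0842]
tcp_rot: [3.141, -0.0, 0.648]
force: [-0.0, -1.0, 0.2]
grip_width: 0.0004
gripper_force: 0.0
```

Request:
servo_tool([
  [[0,0,-10],0,0],
  [[0,-20,-25],0,0],
  [[0,-20,-30],0,0],
  [[0,-20,-30],0,0],
  [[0,0,0],0,0],
])

```text
clock: 19.18
eef_pos: [0.4707, -0.0575, 0.1844]
tcp_rot: [3.138, -0.004, 0.649]
force: [2.0, -0.2, 0.8]
grip_width: 0.0005
gripper_force: 0.0
```

```bash
python3 - <<'E'
from h import *
np.set_printoptions(precision=4,suppress=True)
s=get_state();print(s['eef_pos'],s['clock'],s['force'])
f=grab('wrist');save(f,'w5.png');P=cloud(f).reshape(-1,3)
y=-.92; b=(P[:,:2]-[.4812,-.0755])@np.array([[np.cos(y),-np.sin(y)],[np.sin(y),np.cos(y)]])
for lo in(36,44,50,56,62,68,72):
    m=(b[:,0]>lo/1e3)&(b[:,0]<lo/1e3+.006)&(abs(b[:,1])<.02)&(P[:,2]<.12); print(lo,m.sum(),np.median(P[m,2]))
m=(np.hypot(b[:,0],b[:,1])<.043)&(np.hypot(b[:,0],b[:,1])>.036)&(b[:,0]<0)&(P[:,2]<.08)
q=P[m];A=np.c_[q[:,:2]-[.4812,-.0755],np.ones(len(q))];print('flange',np.linalg.lstsq(A,q[:,2],rcond=None)[0],np.median(q[:,2]),len(q))
for t in('slim_strainer','glass_tumbler','white_bowl'):
    pass
g=grab('scene')
for t in('slim_strainer','glass_tumbler','white_bowl'): print(t,[(d['position'],round(d['conf'],2)) for d in find_in('scene',t)[:1]])
E
```

```text
[ 0.4707 -0.0575  0.1844] 19.1833 [ 2.0344 -0.1518  0.798 ]
36 309 0.06974438175001774
44 390 0.08206827070652079
50 334 0.0826686861643817
56 358 0.08314422568362848
62 286 0.08311060713539226
68 38 0.06468055457206906
72 246 0.06452073513033271
flange [ 0.0513 -0.1041  0.0737] 0.06971531218888616 816
slim_strainer [([183.1, 266.7], 0.81)]
glass_tumbler [([249.5, 181.2], 0.74)]
white_bowl [([386.8, 191.6], 0.94)]
```

View pics/w5.png

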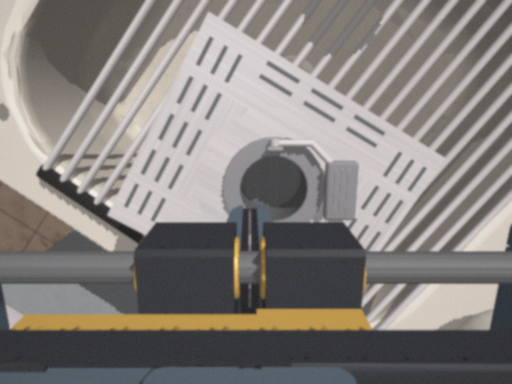

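The bail lies flat at (342,190), its face level at z 0.083. The flange top is at 0.0697, so it is seated, and the arm is clear. The job is ready to hand in.

```bash
python3 -c "
from station import close_job
print(close_job())"
```

```text
the job is handed in; nothing more can be done
None
```

I handed the job in at about 19 s of the 58 s allowed: the wide strainer is seated in the tray, turned clockwise to its stop and locked, with its handle folded flat. The slim strainer, glass and bowl showed no sign of being moved; the hand-in returned no verdict.

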